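# Set the stirrer speed by clicks and start it

## Task

Start the stirrer at speed 6: with a fingertip, push the pointer lever of its rotary selector round clockwise, click by click, until it rests on the sixth mark after the long zero mark (the last mark but one); then press the round start button fully down, let it spring back and take the hand away. Only push and press: do not pinch the lever from both sides, do not press the button before the selector is set, and leave the glass dish and the other small things around standing where they are.

Things in the scene. Friction and masses are not known exactly. Their poses are not given: they have to be found in the camera images.
- stirrer: magnetic stirrer, fixed on the bench: flat white housing with grey top, 280 (x) x 200 (y) x 60 mm high. Origin: centre of its underside; x away from the operator, y to its left. The grey deck (60 mm up) carries selector and start button in the near half; a round white plate, 130 mm across, centre x=+65 mm, y=0, top 74 mm up, lies in the far half.
- selector_axis (a point): turning axis of the selector, at the deck surface (stirrer frame x=-72, y=+30, z=60 mm); axes as the stirrer's. Eight flat black marks lie round it on the deck, 30 degrees apart, 55 to 64 mm from the axis (the zero mark is longer, to 71 mm). The arc of marks runs clockwise from the right past the operator's side to the left.
- zero_mark (a point): inner end of the long zero mark, 55 mm from the axis, at 75 degrees clockwise (seen from above) from the stirrer's +x direction. Mark k lies 30 x k degrees further clockwise; mark 7, at 285 degrees, is the last.
- selector (a joint): selector angle in rad, growing clockwise seen from above: 0 on the zero mark, 0.5236 k on mark k, 3.1416 on mark 6; stops just outside 0 and 3.665. A sprung ball clicks it into each mark: it needs about 3 N pushed sideways 40 mm from the axis; past halfway (15 degrees) it snaps into the next mark by itself, ahead of the finger. It starts at rest on one of marks 0 to 4.
- selector_tip (a point): top of the lever's round end, 46 mm from the axis, 32 mm above the deck; x axis outward. The black selector: skirt 60 mm across (top 6 mm above the deck), hub 30 mm across, 33 mm high, and one upright pointer lever 12 mm thick, from the hub to 52 mm from the axis, 7 to 32 mm above the deck, with a white line on top. The space beside the lever is free.
- start (a joint): travel of the start button in m, 0 up, 0.006 fully down; sprung, fully down takes 5 N; springs back when released
- start_top (a point): centre of the top of the start button, a round grey cap 28 mm across in a low black housing on the right of the deck (stirrer frame x=-85, y=-66 mm); it moves down with the button
- dish: low round glass dish, 101 mm across, 39 mm high, standing loose on the stirrer's plate; origin at the centre of its underside
- beaker: small glass beaker, 48 mm across, 56 mm high, on the bench to the left of the stirrer; origin at the centre of its underside
- stopper: rubber stopper, 33 mm across, 26 mm high, on the bench to the right of the stirrer; origin at the centre of its underside
- vial: sample vial, 24 mm across, 52 mm high, on the bench in front of the stirrer; origin at the centre of its underside
There are look-alikes about, which are no part of the job. What is meant by the stopper is not green, and is the smaller of those in its own colour.

How it is judged:
By the outcome, as a careful person would: the job done as asked, in the order asked, and still so for the second after the job is handed in, with the robot touching nothing.
It also fails if it takes over 64 s, if anything falls off the work surface, if the arm or the gripper's body presses on something with over 40 N, if the wrist force passes 120 N, or if a joint passes its speed limit or range.

## Robot

A 6-joint arm with a two-finger parallel gripper is mounted at the origin on a cart in front of the work surface, level with it; the furniture and walls round the work are solid. World frame = base frame: x ahead of the robot, y to its left, z up, the work surface at z = 0. Lengths are in mm, angles in rad, forces in N, time in s.
With the tool pointing down it reaches from about 275 to 1000 mm from the base axis. Payload 8.4 kg.
Tool frame: the origin (TCP) lies on the mounting face of the last link; the fingertips stand 173 mm ahead of it and the grasp point (between the pads) lies 155 mm ahead of it (hold_point_z is the distance from the TCP to the grasp point, in mm); z points along the fingers, y is the line along which they close (so a half turn about z gives the same grasp; the last joint's range is limited). The gripper opens to 85 mm and grips with 20 to 120 N. Pads are 22 mm wide; open, the fingers measure 114 mm over their backs; the gripper's body (76 mm by 85 mm) begins 54 mm behind the grasp point. The pads swing forward as they close: fully open they stand 13 mm farther back than shut.
Start: joints at [-0.002, 0.353, 1.633, -0, 1.155, -0.002], TCP at [625.004, -0, 404.681] pointing down, gripper open.
Joint ranges: [-2.63, 2.63], [-0.92, 2.1], [0.06, 2.66], [-1.3, 4.44], [0, 2.69], [-3.02, 3.02]. Speed limits (rad/s): [2.22, 2.22, 2.79, 3.14, 3.14, 3.14].

## Interface

Orientations are given as a 3x3 rotation matrix whose columns are the frame's x, y, z axes.
In Python, from workcell import * gives the robot as it stands.
- The arm moves only by the tool carry_out, never from a script. Its argument "targets" is a list that holds one entry, the list of rows, each a list of 7 numbers: the shift along the tool's x, y, z in cm, then the turn, a rotation vector about the tool's x, y, z in degrees, then the finger opening in cm, from 0 to 8.54. A call has 1 to 20 rows; each row is the pose to reach, as a shift and turn from the pose commanded when the call began, along the tool's axes at that moment; what a row does not reach only later rows make up. A row lasts 1/10 s, in which the tool goes at most 50 mm and 8.59 degrees, less where a joint would pass 70% of its speed; a pose out of reach is approached as far as the arm can. A call with a gripper value outside its range is refused whole. The fingers move at their own pace and stop on an object; "squeeze" is the grip in N (left out, the last holds). Time passes only in rows, so rows that repeat a pose let the fingers close. It gives the time, the measured TCP pose, the force, the opening and the grip force at its end, in the units of the state.
- read_state(): the state, without advancing time (a new reading comes with each control period).
- capture(name): name is "scene" or "side" or "wrist"; returns a dict with "color" (384x512x3 uint8, blue, green, red), "mtx" (3x3 intrinsics, pixels), "extrinsics" (4x4, takes a point from camera to world coordinates). Camera axes: x right, y down, z forward; pixel columns grow to the right and rows downward; lengths in mm; the calibration is good to about 2 mm. A picture is of the moment at which its call begins. There is no depth.
- close_job(): hands the job in; it is judged then, once.
The state is a dict: "time_s": time; "qpos": joint angles; "qd": joint speeds; "effort": joint torques, N m; "position": TCP position; "tool_rot": TCP orientation; "ft_force": force on the tool from outside, world axes, zero at the start; "moment": the same for the moment, N m; "opening": finger opening in mm; "grip_force": force on a finger pad.
Only numpy, scipy, OpenCV 4.12 (cv2) and the standard library are available. Lean on these libraries where they do the work, as an engineer would, in place of code of your own. Each camera call takes 0.05 s, during which the arm holds its last target. There are 200 camera calls.

## Working session

There is one attempt and no reset: what is moved stays moved. The work goes in short steps, Python scripts to look and compute and a tool call to move; the robot and the scene stay as the last step left them, time stands still between calls to the robot, and variables do not carry over. Pictures are saved under pics/ and viewed, at most 10 in all, crops included, and the job is handed in when it is done.

Besides the shell and the picture viewer there is one more tool, called after "Emit:" as name([rows], argument=value, ...), one row to a line, values as JSON. carry_out: Moves the arm, as the interface text tells. Its arguments: {"type":"object","properties":{"targets":{"type":"array"},"squeeze":{"type":"number"}},"required":["targets"]}

```bash
mkdir -p pics; python3 - <<'E'
from workcell import *
import cv2,numpy as np,pickle
d={}
for n in("scene","side","wrist"):
    c=capture(n);d[n]=c;cv2.imwrite(f"pics/{n}0.png",c["color"])
    print(n,np.round(c["mtx"],1).tolist(),np.round(c["extrinsics"],3).tolist())
pickle.dump(d,open("d0.pkl","wb"))
cv2.imwrite("pics/both0.png",np.vstack([np.hstack([cv2.resize(d[a]["color"],(400,300)) for a in("scene","side")]),np.hstack([cv2.resize(d["wrist"]["color"],(400,300))]*2)]))
s=read_state();print(s)
E
```

```text
scene [[426.9, 0.0, 255.6], [0.0, 426.9, 191.4], [0.0, 0.0, 1.0]] [[0.817, -0.34, 0.466, 208.627], [-0.577, -0.474, 0.666, -490.07], [-0.005, -0.812, -0.583, 585.639], [0.0, 0.0, 0.0, 1.0]]
side [[378.5, 0.0, 257.3], [0.0, 378.5, 185.7], [0.0, 0.0, 1.0]] [[0.978, -0.087, 0.187, 417.696], [-0.206, -0.402, 0.892, -678.676], [-0.002, -0.912, -0.411, 451.414], [0.0, 0.0, 0.0, 1.0]]
wrist [[292.3, 0.0, 259.1], [0.0, 292.3, 195.6], [0.0, 0.0, 1.0]] [[1.0, 0.001, -0.002, 625.676], [0.0, -0.966, -0.26, 64.951], [-0.002, 0.26, -0.966, 375.173], [0.0, 0.0, 0.0, 1.0]]
{'time_s': 0.15, 'qpos': array([-2.46639481e-03,  3.53514103e-01,  1.63394494e+00, -4.13612588e-06,
        1.15521967e+00, -2.41393217e-03]), 'qd': array([ 0.00149928, -0.00177869, -0.00219622,  0.00077411,  0.00052101,
       -0.00147939]), 'effort': array([-7.39769093e-04, -6.05638933e+01, -3.42338884e+01, -2.29960733e-05,
        6.16452831e-03, -4.00942213e-05]), 'position': array([ 6.24826700e+02, -4.17085408e-02,  4.04126259e+02]), 'tool_rot': array([[ 5.07901297e-05,  9.99999409e-01, -1.08606769e-03],
       [ 9.99999999e-01, -5.07913602e-05, -1.10540836e-06],
       [-1.16057057e-06, -1.08606763e-03, -9.99999410e-01]]), 'ft_force': array([ 0.26574403, -0.00270615,  0.07764294]), 'moment': array([-0.01089553, -0.00544249,  0.02069595]), 'grip_force': 0.0, 'opening': 85.54222229791615}
```

View pics/scene0.png

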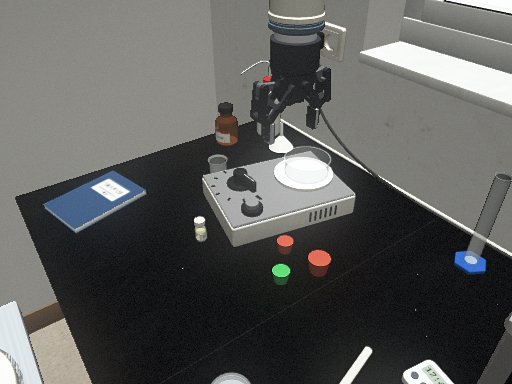

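View pics/wrist0.png

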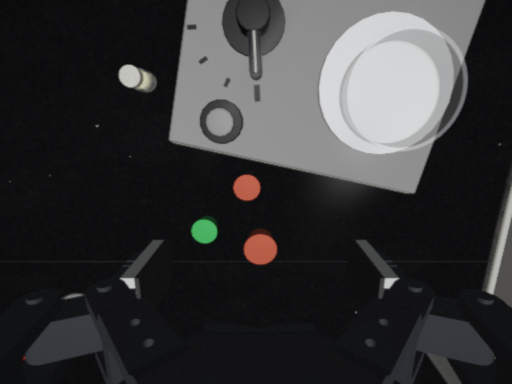

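The stirrer is unmistakable: in the scene view it is at (278,195), with the selector at (240,180) and the button at (252,208). In the wrist view the hub is at (254,14), the lever end at (256,75), the long zero mark at (257,93) and the button at (220,122). The lever appears to be on mark 0.

Possible mix-ups:
- **Button or knob:** round black/grey housing at (220,122), or the hub at (254,14).
- **Stoppers to leave alone:** red small (247,187), red large (260,249), green (204,231). The one meant is the small red one.

Next is a close crop to check.

```bash
python3 - <<'E'
import cv2,pickle
d=pickle.load(open("d0.pkl","rb"))
w=d["wrist"]["color"][0:150,155:355]
cv2.imwrite("pics/crop1.png",cv2.resize(w,None,fx=4,fy=4,interpolation=cv2.INTER_CUBIC))
E
```

```text
(no output)
```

View pics/crop1.png

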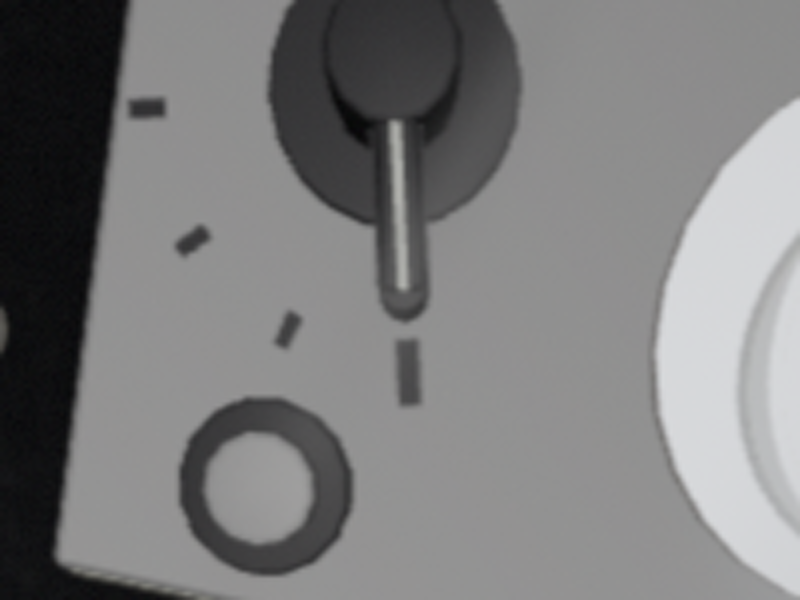

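The crop shows the lever resting on the long zero mark: mark inner end at crop (406,340), lever tip at (404,300). Marks 1 to 3 are at (288,330), (193,240) and (148,108), and the grey button cap is at (259,487). I'll fit the stirrer pose from these.

```bash
cat > h.py <<'E'
import numpy as np,pickle
from scipy.optimize import least_squares
def st2w(p,P):
    x,y,t=p;P=np.asarray(P,float);c,s=np.cos(t),np.sin(t)
    return np.array([x+c*P[0]-s*P[1],y+s*P[0]+c*P[1],P[2]])
def mark(k,r,z=60):
    a=np.radians(75+30*k);return [-72+r*np.cos(a),30-r*np.sin(a),z]
def proj(c,W):
    q=np.linalg.inv(c["extrinsics"])@np.append(W,1);u=c["mtx"]@q[:3];return u[:2]/u[2]
def ray(c,uv,z):
    d=c["extrinsics"][:3,:3]@np.linalg.inv(c["mtx"])@[uv[0],uv[1],1];o=c["extrinsics"][:3,3]
    return o+d*(z-o[2])/d[2]
E
python3 - <<'E'
from h import *
d=pickle.load(open("d0.pkl","rb"));c=d["wrist"]
f=lambda a:np.array([a[0]/4+155-.4,a[1]/4-.4])
obs=[(mark(0,55),(406,340)),(mark(0,71),(409,405)),(mark(1,59.5),(288,330)),(mark(2,59.5),(193,240)),(mark(3,59.5),(148,108))]
fun=lambda p:np.concatenate([proj(c,st2w(p,P))-f(o) for P,o in obs])
r=least_squares(fun,[600,200,-.2],x_scale=[100,100,1]);p=r.x;print(p,np.degrees(p[2]),np.round(r.fun,2))
np.save("p.npy",p)
print("axis",st2w(p,[-72,30,60]),"btn",st2w(p,[-85,-66,70]))
for z in(60,65,70,75,80):print(z,ray(c,f((259,487)),z))
print("corner",ray(c,f((62,560)),60),st2w(p,[-140,-100,60]))
s=d["scene"]
print("scene chk",proj(s,st2w(p,[-140,-100,60])),proj(s,st2w(p,[140,-100,60])),proj(s,st2w(p,[-140,100,60])))
print("bottle",ray(s,(227,143),0),"beaker",ray(s,(218,176),0),"vial",ray(s,(201,240),0))
E
```

```text
[ 6.83299233e+02  1.07015748e+02 -2.17221903e-01] -12.445898281191363 [-0.1  -0.29 -0.11  0.03 -0.15 -0.04  0.11  0.13  0.24  0.13]
axis [619.45676667 151.82801719  60.        ] btn [586.07257326  60.88575182  70.        ]
60 [583.49344602  60.51625931  60.        ]
65 [584.16263609  60.58661541  65.        ]
70 [584.83182615  60.65697151  70.        ]
75 [585.50101622  60.72732761  75.        ]
80 [586.17020629  60.79768371  80.        ]
corner [530.48876018  41.71453355  60.        ] [525.03747625  39.53822426  60.        ]
scene chk [232.25230015 227.764722  ] [357.85940266 193.47696567] [201.35600484 174.23182308]
bottle [745.73752612 414.93333426   0.        ] beaker [638.8163377  286.47468267   0.        ] vial [488.83681187 104.84204858   0.        ]
```

Emit:
carry_out([
  [[3,1,0,0,0,-8,0],[6,2,0,0,0,-16,0],[9,2.8,0,0,0,-24,0],[11.3,2.8,0,0,0,-32,0],[11.3,2.8,0,0,0,-40,0],[11.3,2.8,0,0,0,-48,0],[11.3,2.8,0,0,0,-56,0],[11.3,2.8,0,0,0,-64,0],[11.3,2.8,0,0,0,-72,0],[11.3,2.8,0,0,0,-80,0],[11.3,2.8,0,0,0,-88,0],[11.3,2.8,4,0,0,-92.5,0],[11.3,2.8,8,0,0,-92.5,0],[11.3,2.8,11,0,0,-92.5,0],[11.3,2.8,11,0,0,-92.5,0],[11.3,2.8,11,0,0,-92.5,0],[11.3,2.8,11,0,0,-92.5,0]],
])

```text
time_s: 1.85
position: [653.9, 113.1, 296.7]
tool_rot: [[-0.999, -0.044, 0.003], [-0.044, 0.999, 0.0], [-0.003, 0.0, -1.0]]
ft_force: [-0.4, -0.0, 0.4]
opening: -0.3
grip_force: 0.0
```

```bash
python3 - <<'E'
from workcell import *
from h import *
import cv2
s=read_state();print(s["time_s"],s["position"],np.round(s["tool_rot"],3).tolist(),s["opening"],s["ft_force"],s["qpos"])
w=capture("wrist");sd=capture("side");pickle.dump((w,sd),open("d1.pkl","wb"))
tip=s["position"]+s["tool_rot"][:,2]*173
for n,c in(("w",w),("s",sd)):print(n,proj(c,tip),proj(c,tip+[0,0,-13]))
cv2.imwrite("pics/v1.png",np.hstack([w["color"][:, :400],sd["color"][40:,100:500][:384].copy() if 0 else cv2.resize(sd["color"][60:252,150:350],(400,384))]))
E
```

```text
1.85 [653.86044749 113.13195422 296.70968944] [[-0.999, -0.044, 0.003], [-0.044, 0.999, 0.0], [-0.003, 0.0, -1.0]] -0.289998008018215 [-0.42112638 -0.01007791  0.37238405] [ 1.69071125e-01  5.20557527e-01  1.63291693e+00 -2.93281166e-05
  9.85311940e-01 -1.44534451e+00]
w [260.64248198 242.96269873] [260.49561323 233.5178041 ]
s [286.70007683 168.62354745] [286.53527909 173.76055141]
```

View pics/v1.png

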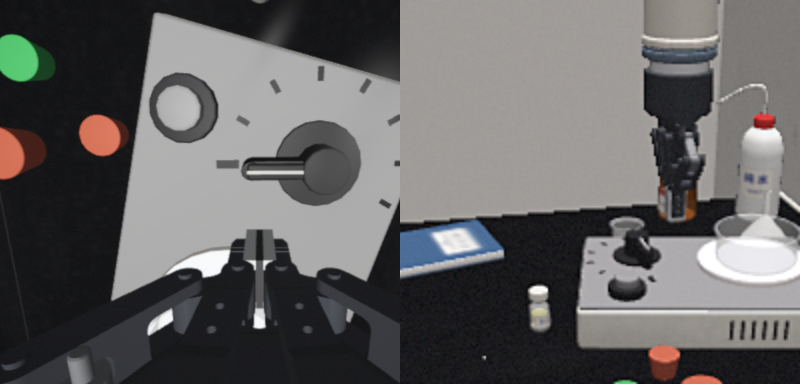

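```bash
python3 - <<'E'
from workcell import *
from h import *
w,sd=pickle.load(open("d1.pkl","rb"))
obs=[(mark(0,55),(239,163)),(mark(0,71),(216,163)),(mark(1,59.5),(243,120)),(mark(2,59.5),(276,86)),(mark(3,59.5),(321,73)),(mark(4,59.5),(365,86)),(mark(5,59.5),(393,119))]
p=np.load("p.npy")
fun=lambda p:np.concatenate([proj(w,st2w(p,P))-o for P,o in obs])
r=least_squares(fun,p,x_scale=[100,100,1]);print(r.x,np.degrees(r.x[2]),np.round(fun(p),1),np.round(r.fun,1))
p=(p+r.x)/2;np.save("p.npy",p)
ax=st2w(p,[-72,30,60]);print(ax,"btn",st2w(p,[-85,-66,75]))
s=read_state();print(s["position"])
# path in tool frame of nominal start: commanded TCP (653,113), phi -92.5
R=np.array([[-.999,-.0436],[-.0436,.999]])  # cols tool x,y (xy)
P0=np.array([653.0,113.0]);a0=75-np.degrees(p[2])
for th in list(range(0,181,6)):
    a=np.radians(a0+th);u=np.array([np.cos(a),-np.sin(a)]);t=np.array([-np.sin(a),-np.cos(a)])
    q=ax[:2]+40*u-17*t
    print(th,np.round(R.T@(q-P0)/10,2),round(a0+th+90-270+92.5,1))
E
```

```text
[ 6.83233027e+02  1.06965264e+02 -2.16701642e-01] -12.416089490518372 [ 0.3 -0.1  0.9 -0.1  0.5 -0.2 -0.4  0.1 -0.2  0.3 -0.4  0.1  0.3  0.7] [ 0.2 -0.2  0.8 -0.2  0.4 -0.3 -0.5  0.  -0.4  0.1 -0.5 -0.1  0.2  0.5]
[619.41200869 151.78616626  60.        ] btn [586.05147329  60.83521971  75.        ]
[653.74137877 113.13774482 296.81541047]
0 [1.48 0.02] -0.1
6 [ 1.91 -0.13] 5.9
12 [ 2.35 -0.24] 11.9
18 [ 2.8  -0.31] 17.9
24 [ 3.25 -0.32] 23.9
30 [ 3.71 -0.29] 29.9
36 [ 4.16 -0.22] 35.9
42 [ 4.59 -0.09] 41.9
48 [5.02 0.08] 47.9
54 [5.42 0.29] 53.9
60 [5.8  0.55] 59.9
66 [6.15 0.84] 65.9
72 [6.46 1.16] 71.9
78 [6.74 1.52] 77.9
84 [6.98 1.91] 83.9
90 [7.18 2.32] 89.9
96 [7.34 2.74] 95.9
102 [7.45 3.18] 101.9
108 [7.52 3.64] 107.9
114 [7.53 4.09] 113.9
120 [7.5  4.54] 119.9
126 [7.42 4.99] 125.9
132 [7.3  5.43] 131.9
138 [7.13 5.85] 137.9
144 [6.92 6.25] 143.9
150 [6.66 6.63] 149.9
156 [6.37 6.98] 155.9
162 [6.04 7.3 ] 161.9
168 [5.69 7.58] 167.9
174 [5.3  7.82] 173.9
180 [4.89 8.02] 179.9
```

Emit:
carry_out([
  [[0,0,2,0,0,0,0],[0,0,4,0,0,0,0],[0,0,4.8,0,0,0,0],[0,0,4.8,0,0,0,0],[0,0,4.8,0,0,0,0]],
])

```text
time_s: 2.45
position: [653.5, 113.1, 247.8]
tool_rot: [[-0.999, -0.044, 0.001], [-0.044, 0.999, 0.0], [-0.001, 0.0, -1.0]]
ft_force: [0.2, -0.0, 0.6]
opening: -0.3
grip_force: 0.0
```

Emit:
carry_out([
  [[0.5,0,0,0,0,0,0],[1.0,0,0,0,0,0,0],[1.5,0,0,0,0,0,0],[1.7,-0.05,0,0,0,3,0],[1.9,-0.1,0,0,0,6,0],[2.1,-0.2,0,0,0,9,0],[2.35,-0.25,0,0,0,12,0],[2.6,-0.3,0,0,0,15,0],[2.8,-0.3,0,0,0,18,0],[3.0,-0.3,0,0,0,21,0],[3.25,-0.3,0,0,0,24,0],[3.5,-0.3,0,0,0,27,0],[3.7,-0.3,0,0,0,30,0],[3.95,-0.25,0,0,0,33,0],[4.15,-0.2,0,0,0,36,0],[4.4,-0.15,0,0,0,39,0],[4.6,-0.1,0,0,0,42,0],[4.8,0,0,0,0,45,0],[5.0,0.1,0,0,0,48,0],[5.0,0.1,0,0,0,48,0]],
])

```text
time_s: 4.45
position: [606.1, 110.0, 248.3]
tool_rot: [[-0.701, 0.713, 0.011], [0.713, 0.701, -0.003], [-0.01, 0.006, -1.0]]
ft_force: [16.0, -15.5, -6.5]
opening: -0.1
grip_force: 10.9
```

```bash
python3 - <<'E'
from workcell import *
from h import *
import cv2
w=capture("wrist");cv2.imwrite("pics/v2.png",w["color"])
p=np.load("p.npy")
for k in range(8):print(k,np.round(proj(w,st2w(p,mark(k,46,92)))))
print(proj(w,st2w(p,[-72,30,93])))
E
```

```text
0 [274. 279.]
1 [247. 242.]
2 [243. 193.]
3 [268. 146.]
4 [315. 114.]
5 [372. 111.]
6 [419. 137.]
7 [442. 183.]
[342.18193308 213.8532288 ]
```

View pics/v2.png

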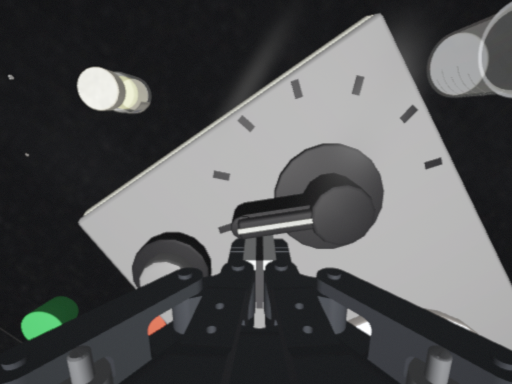

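```bash
python3 - <<'E'
from workcell import *
import numpy as np
s=read_state();print(s["time_s"],s["position"],s["ft_force"],s["moment"],s["qd"].round(3))
capture("scene")
s=read_state();print(s["time_s"],s["position"],s["ft_force"],s["moment"],s["qd"].round(3),s["grip_force"])
E
```

```text
4.5 [606.13652778 109.98867974 248.24588158] [ 15.72940957 -15.11956176  -5.62112083] [-2.47424785 -2.745063    0.08421685] [-0.     0.001 -0.004  0.004  0.003 -0.013]
4.55 [606.13347863 109.98666669 248.22596814] [ 16.54511042 -14.96353191  -5.30076426] [-2.46319491 -2.70540507  0.11902614] [ 0.     0.001 -0.001  0.001  0.002 -0.003] 10.752413431182504
```

```bash
python3 - <<'E'
from workcell import *
from h import *
import cv2
p=np.load("p.npy");w=capture("wrist")
ax=st2w(p,[-72,30,92]);print(proj(w,ax))
for uv in((238,230),(242,233),(275,227),(310,221)):
    v=ray(w,uv,92)-ax;print(uv,np.hypot(v[0],v[1]).round(1),(np.degrees(np.arctan2(-v[1],v[0]))%360-(75-np.degrees(p[2]))).round(1))
for th in(30,36,42,45):print(th,[proj(w,st2w(p,mark(th/30,r,92))).round(0).tolist() for r in(20,46,52)])
s=read_state();tip=s["position"]+s["tool_rot"][:,2]*173
print("tip pix",proj(w,tip),[proj(w,tip+s["tool_rot"]@[a,b,0]).round() for a,b in((11,-11),(11,11),(11,0))])
c=w["color"][130:330,180:400]
cv2.imwrite("pics/v3.png",cv2.resize(np.clip(c.astype(float)*1.6,0,255).astype(np.uint8),(660,600),interpolation=cv2.INTER_CUBIC))
E
```

```text
[341.64603605 213.32184571]
(238, 230) 48.4 38.4
(242, 233) 46.8 36.2
(275, 227) 31.2 35.7
(310, 221) 14.8 33.5
30 [[300.0, 226.0], [247.0, 242.0], [235.0, 246.0]]
36 [[299.0, 222.0], [244.0, 233.0], [231.0, 235.0]]
42 [[298.0, 218.0], [242.0, 223.0], [229.0, 225.0]]
45 [[298.0, 216.0], [242.0, 218.0], [229.0, 219.0]]
tip pix [259.00064632 242.29938143] [array([238., 223.]), array([280., 223.]), array([259., 223.])]
```

View pics/v3.png

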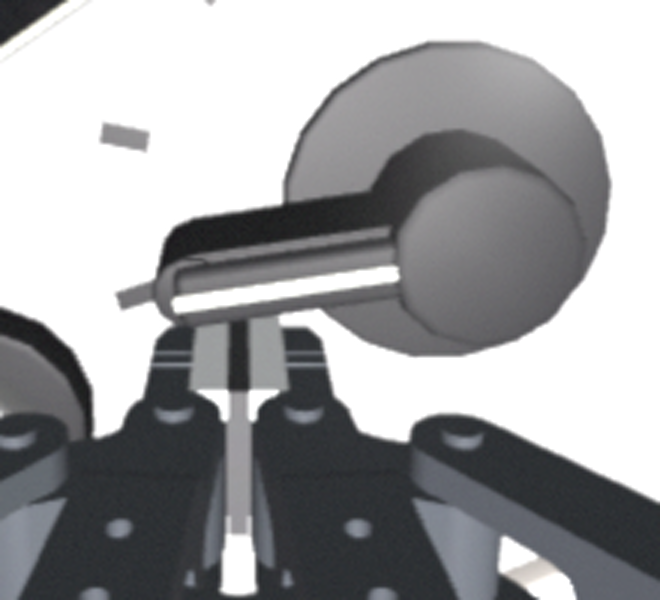

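Emit:
carry_out([
  [[0.1,0,0,0,0,1,0],[0.2,0,0,0,0,3,0]],
])

```text
time_s: 4.8
position: [604.8, 110.7, 248.2]
tool_rot: [[-0.664, 0.748, 0.01], [0.748, 0.664, -0.004], [-0.01, 0.005, -1.0]]
ft_force: [16.8, -22.7, -4.6]
opening: -0.1
grip_force: 13.8
```

Emit:
carry_out([
  [[0.1,0,0,0,0,0,0],[0.1,0,0,0,0,0,0]],
])

```text
time_s: 5.0
position: [604.2, 111.0, 248.2]
tool_rot: [[-0.664, 0.748, 0.011], [0.748, 0.664, -0.005], [-0.011, 0.005, -1.0]]
ft_force: [16.8, -23.3, -4.8]
opening: 0.1
grip_force: 13.7
```

```bash
cat >> h.py <<'E'
def lever(w,p):
    # angle whose projected top-line is brightest relative to +-4.5 mm offsets
    import cv2
    g=cv2.cvtColor(w["color"],cv2.COLOR_BGR2GRAY).astype(np.float32)
    def samp(th,off):
        a=np.radians(75+th);v=[]
        for r in np.linspace(20,46,27):
            P=[-72+r*np.cos(a)-off*np.sin(a),30-r*np.sin(a)-off*np.cos(a),92.3]
            u=proj(w,st2w(p,P)).astype(np.float32)
            v.append(g[int(round(u[1])),int(round(u[0]))] if 0<=u[0]<511.4 and 0<=u[1]<383.4 else 0)
        return np.mean(v)
    ths=np.arange(-5,220,.5)
    sc=[samp(t,0)-max(samp(t,4),samp(t,-4)) for t in ths]
    i=int(np.argmax(sc));return ths[i],round(sc[i],1)
E
python3 - <<'E'
from workcell import *
from h import *
p=np.load("p.npy")
d0=pickle.load(open("d0.pkl","rb"))["wrist"];d1=pickle.load(open("d1.pkl","rb"))[0]
print(lever(d0,p),lever(d1,p),lever(capture("wrist"),p))
E
```

```text
(np.float64(-0.5), np.float32(98.0)) (np.float64(-1.0), np.float32(155.4)) (np.float64(40.0), np.float32(163.8))
```

Emit:
carry_out([
  [[0.1,0,0,0,0,-2,0],[0.2,0,0,0,0,-4,0],[0.2,0,0,0,0,-4,0]],
])

```text
time_s: 5.35
position: [603.3, 112.4, 248.3]
tool_rot: [[-0.716, 0.698, 0.012], [0.698, 0.716, -0.005], [-0.012, 0.005, -1.0]]
ft_force: [18.8, -24.5, -7.4]
opening: -0.3
grip_force: 15.1
```

```bash
cat > m.py <<'E'
from workcell import *
from h import *
p=np.load("p.npy");w=capture("wrist");s=read_state()
th,q=lever(w,p);ax=st2w(p,[-72,30,60])
a=np.radians(75-np.degrees(p[2])+th);u=np.array([np.cos(a),-np.sin(a)]);t=np.array([-np.sin(a),-np.cos(a)])
X=s["tool_rot"][:2,0];v=(s["position"]-ax)[:2];F=-s["ft_force"]
print("t",s["time_s"],"lever",th,q,"heading",round(np.degrees(np.arctan2(-X[1],X[0]))%360-90-(75-np.degrees(p[2])),1),"r",(v@u).round(1),"behind",(v@t).round(1),"Ft",(F[:2]@t).round(1),"Fr",(F[:2]@u).round(1),"Fz",F[2].round(1),"moment",s["moment"].round(2),"contact h",np.round(np.hypot(*s["moment"][:2])/np.hypot(*F[:2])*1000),"q6",s["qpos"][5].round(2),s["position"].round(1))
E
python3 m.py
```

```text
t 5.4 lever 41.5 165.5 heading 46.9 r 40.7 behind -12.2 Ft 30.6 Fr -6.1 Fz 5.7 moment [-4.   -3.33  0.18] contact h 167.0 q6 -0.61 [603.3 112.4 248.3]
```

Emit:
carry_out([
  [[0.1,0,0,0,0,0,0],[0.2,0,0,0,0,0,0],[0.2,0,0,0,0,0,0]],
])

```text
time_s: 5.7
position: [602.2, 113.3, 248.3]
tool_rot: [[-0.715, 0.699, 0.013], [0.699, 0.715, -0.006], [-0.013, 0.005, -1.0]]
ft_force: [21.4, -28.4, -6.6]
opening: 0.2
grip_force: 17.1
```

```bash
python3 m.py
```

```text
t 5.75 lever 43.0 164.9 heading 46.9 r 40.4 behind -11.9 Ft 33.9 Fr -7.9 Fz 6.1 moment [-4.64 -3.57  0.07] contact h 168.0 q6 -0.6 [602.2 113.3 248.3]
```

```bash
python3 - <<'E'
from workcell import *
import cv2
s=read_state();print(s["effort"].round(2),s["ft_force"])
c=capture("side")["color"][110:230,200:360];e=capture("scene")["color"][120:240,180:340]
import numpy as np
cv2.imwrite("pics/v4.png",cv2.resize(np.hstack([c,e]),None,fx=2.5,fy=2.5,interpolation=cv2.INTER_CUBIC))
E
```

```text
[ 19.05 -64.81 -17.74   7.88   5.16   0.17] [ 20.67197526 -27.95194363  -6.14984723]
```

View pics/v4.png

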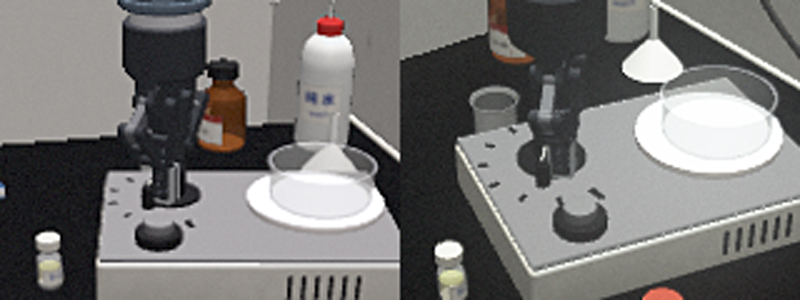

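Emit:
carry_out([
  [[-0.5,0,0,0,0,0,0],[-1.2,0,0,0,0,0,0],[-2,0,0,0,0,0,0],[-2,0,0,0,0,0,0],[-2,0,0,0,0,0,0]],
])

```text
time_s: 6.35
position: [612.1, 102.7, 246.6]
tool_rot: [[-0.713, 0.701, -0.0], [0.701, 0.713, -0.0], [0.0, -0.001, -1.0]]
ft_force: [1.2, -3.3, 1.0]
opening: 0.2
grip_force: 1.5
```

```bash
python3 m.py
```

```text
t 6.4 lever 29.5 161.5 heading 47.0 r 47.0 behind -15.7 Ft 3.4 Fr -1.9 Fz -1.8 moment [-0.58 -0.08  0.01] contact h 151.0 q6 -0.63 [612.1 102.8 246.7]
```

```bash
cat > path.py <<'E'
import sys
from h import *
def path(P0,h0,ths,r=44,b=12,lead=-2):
    p=np.load("p.npy");ax=st2w(p,[-72,30,60])[:2];A=75-np.degrees(p[2])
    T=lambda h:(lambda a:np.array([-np.sin(a),-np.cos(a)]))(np.radians(A+h))
    U=lambda h:(lambda a:np.array([np.cos(a),-np.sin(a)]))(np.radians(A+h))
    for th in ths:
        d=ax+r*U(th)-b*T(th)-P0
        print(th,(d@T(h0)/10).round(2),(d@-U(h0)/10).round(2),th+lead-h0)
E
python3 - <<'E'
from path import *
path(np.array([612.4,102.9]),47,[30,36,42,46,50,54,58,66,72,78,84,90])
E
```

```text
30 0.49 0.12 -19
36 0.9 -0.11 -13
42 1.34 -0.3 -7
46 1.64 -0.4 -3
50 1.95 -0.47 1
54 2.27 -0.53 5
58 2.58 -0.57 9
66 3.22 -0.57 17
72 3.69 -0.51 23
78 4.16 -0.41 29
84 4.61 -0.25 35
90 5.04 -0.05 41
```

Emit:
carry_out([
  [[0.2,0,0,0,0,-5,0],[0.5,0.1,0,0,0,-12,0],[0.7,0,0,0,0,-14,0],[0.9,-0.1,0,0,0,-12,0],[1.1,-0.2,0,0,0,-10,0],[1.35,-0.3,0,0,0,-7,0],[1.5,-0.35,0,0,0,-5,0],[1.65,-0.4,0,0,0,-3,0],[1.8,-0.45,0,0,0,-1,0],[1.95,-0.45,0,0,0,1,0],[2.1,-0.5,0,0,0,3,0],[2.25,-0.5,0,0,0,5,0],[2.25,-0.5,0,0,0,5,0],[2.25,-0.5,0,0,0,5,0]],
])

```text
time_s: 7.8
position: [592.6, 115.2, 246.6]
tool_rot: [[-0.651, 0.759, -0.0], [0.759, 0.651, -0.0], [0.0, -0.001, -1.0]]
ft_force: [0.9, -4.0, -0.6]
opening: 0.3
grip_force: 1.5
```

```bash
python3 m.py
```

```text
t 7.85 lever 59.0 171.7 heading 52.0 r 42.6 behind -15.7 Ft 3.0 Fr -1.4 Fz 0.2 moment [-0.41 -0.13  0.05] contact h 130.0 q6 -0.52 [592.6 115.2 246.6]
```

```bash
python3 - <<'E'
from path import *
path(np.array([592.85,115.1]),52,list(range(58,86,4))+[85]+list(range(88,116,4))+[115])
E
```

```text
58 0.33 -0.1 4
62 0.64 -0.14 8
66 0.96 -0.16 12
70 1.28 -0.15 16
74 1.59 -0.13 20
78 1.91 -0.08 24
82 2.22 -0.01 28
85 2.45 0.06 31
88 2.67 0.14 34
92 2.97 0.26 38
96 3.25 0.4 42
100 3.53 0.57 46
104 3.79 0.75 50
108 4.04 0.95 54
112 4.27 1.16 58
115 4.43 1.34 61
```

Emit:
carry_out([
  [[0.15,-0.05,0,0,0,2,0],[0.3,-0.1,0,0,0,4,0],[0.5,-0.1,0,0,0,6,0],[0.65,-0.15,0,0,0,8,0],[0.8,-0.15,0,0,0,10,0],[0.95,-0.15,0,0,0,12,0],[1.1,-0.15,0,0,0,14,0],[1.3,-0.15,0,0,0,16,0],[1.45,-0.15,0,0,0,18,0],[1.6,-0.15,0,0,0,20,0],[1.75,-0.1,0,0,0,22,0],[1.9,-0.1,0,0,0,24,0],[2.05,-0.05,0,0,0,26,0],[2.2,0,0,0,0,28,0],[2.3,0,0,0,0,29,0],[2.3,0,0,0,0,29,0],[2.3,0,0,0,0,29,0]],
])

```text
time_s: 9.55
position: [577.7, 132.8, 246.6]
tool_rot: [[-0.201, 0.98, -0.0], [0.98, 0.201, -0.0], [0.0, -0.0, -1.0]]
ft_force: [0.1, -2.3, -0.8]
opening: -0.4
grip_force: 0.8
```

```bash
python3 m.py
```

```text
t 9.6 lever 89.0 172.0 heading 81.0 r 42.8 behind -16.3 Ft 1.1 Fr -0.3 Fz 1.1 moment [-0.25 -0.03  0.02] contact h 215.0 q6 0.02 [577.7 132.8 246.6]
```

```bash
python3 - <<'E'
from path import *
path(np.array([577.9,132.6]),81,list(range(88,114,4))+[114])
E
```

```text
88 0.39 -0.06 5
92 0.71 -0.1 9
96 1.03 -0.11 13
100 1.35 -0.1 17
104 1.66 -0.07 21
108 1.98 -0.01 25
112 2.28 0.06 29
114 2.44 0.11 31
```

Emit:
carry_out([
  [[0.2,0,0,0,0,3,0],[0.4,-0.05,0,0,0,5,0],[0.55,-0.1,0,0,0,7,0],[0.7,-0.1,0,0,0,9,0],[0.85,-0.1,0,0,0,11,0],[1.0,-0.1,0,0,0,13,0],[1.2,-0.1,0,0,0,15,0],[1.35,-0.1,0,0,0,17,0],[1.5,-0.1,0,0,0,19,0],[1.65,-0.05,0,0,0,21,0],[1.8,0,0,0,0,23,0],[2.0,0,0,0,0,25,0],[2.15,0.05,0,0,0,27,0],[2.3,0.05,0,0,0,29,0],[2.4,0.1,0,0,0,30,0],[2.4,0.1,0,0,0,30,0],[2.4,0.1,0,0,0,30,0]],
])

```text
time_s: 11.3
position: [573.8, 156.5, 246.5]
tool_rot: [[0.316, 0.949, -0.001], [0.949, -0.316, -0.0], [-0.001, -0.001, -1.0]]
ft_force: [-1.9, -2.5, -2.9]
opening: -0.1
grip_force: 1.8
```

```bash
python3 m.py;python3 - <<'E'
from path import *
# T(81): 
p=np.load("p.npy");A=75-np.degrees(p[2]);a=np.radians(A+81)
P=np.array([577.9,132.6])+24*np.array([-np.sin(a),-np.cos(a)])-1*np.array([np.cos(a),-np.sin(a)])
print(P);path(P,111,list(range(118,144,4))+[144])
E
```

```text
t 11.35 lever 120.0 174.8 heading 111.0 r 42.6 behind -16.8 Ft 2.5 Fr 0.1 Fz 2.0 moment [-0.62  0.22 -0.07] contact h 260.0 q6 0.59 [573.9 156.5 246.5]
[574.066532   156.31296108]
118 0.35 -0.07 5
122 0.67 -0.1 9
126 0.98 -0.12 13
130 1.3 -0.11 17
134 1.62 -0.07 21
138 1.93 -0.02 25
142 2.24 0.06 29
144 2.39 0.1 31
```

Mark 4. I'll repeat the same stroke.

Emit:
carry_out([
  [[0.2,0,0,0,0,3,0],[0.35,-0.05,0,0,0,5,0],[0.5,-0.1,0,0,0,7,0],[0.65,-0.1,0,0,0,9,0],[0.8,-0.1,0,0,0,11,0],[1.0,-0.1,0,0,0,13,0],[1.15,-0.1,0,0,0,15,0],[1.3,-0.1,0,0,0,17,0],[1.45,-0.1,0,0,0,19,0],[1.6,-0.05,0,0,0,21,0],[1.8,0,0,0,0,23,0],[1.95,0,0,0,0,25,0],[2.1,0.05,0,0,0,27,0],[2.25,0.05,0,0,0,29,0],[2.35,0.1,0,0,0,30,0],[2.35,0.1,0,0,0,30,0],[2.35,0.1,0,0,0,30,0]],
])

```text
time_s: 13.05
position: [582.2, 178.4, 246.4]
tool_rot: [[0.748, 0.664, -0.001], [0.664, -0.748, -0.0], [-0.001, -0.0, -1.0]]
ft_force: [-2.9, -3.4, -2.7]
opening: 0.0
grip_force: 2.1
```

```bash
python3 m.py;python3 - <<'E'
from path import *
p=np.load("p.npy");A=75-np.degrees(p[2]);a=np.radians(A+111)
P=np.array([574.07,156.31])+23.5*np.array([-np.sin(a),-np.cos(a)])-1*np.array([np.cos(a),-np.sin(a)])
print(P);path(P,141,list(range(148,174,4))+[174])
E
```

```text
t 13.1 lever 150.5 180.8 heading 141.0 r 42.3 behind -17.3 Ft 4.0 Fr 0.9 Fz 2.2 moment [-0.61  0.59 -0.06] contact h 209.0 q6 1.14 [582.3 178.4 246.5]
[582.44851872 178.28840813]
148 0.35 -0.08 5
152 0.67 -0.11 9
156 0.99 -0.13 13
160 1.3 -0.12 17
164 1.62 -0.08 21
168 1.94 -0.03 25
172 2.24 0.05 29
174 2.4 0.09 31
```

Emit:
carry_out([
  [[0.2,0,0,0,0,3,0],[0.35,-0.05,0,0,0,5,0],[0.5,-0.1,0,0,0,7,0],[0.65,-0.1,0,0,0,9,0],[0.8,-0.1,0,0,0,11,0],[1.0,-0.1,0,0,0,13,0],[1.15,-0.1,0,0,0,15,0],[1.3,-0.1,0,0,0,17,0],[1.45,-0.1,0,0,0,19,0],[1.6,-0.05,0,0,0,21,0],[1.8,0,0,0,0,23,0],[1.95,0,0,0,0,25,0],[2.1,0.05,0,0,0,27,0],[2.25,0.05,0,0,0,29,0],[2.3,0.1,0,0,0,29,0],[2.3,0.1,0,0,0,29,0],[2.3,0.1,0,0,0,29,0]],
])

```text
time_s: 14.8
position: [600.3, 193.2, 246.5]
tool_rot: [[0.976, 0.217, -0.001], [0.217, -0.976, 0.0], [-0.0, -0.001, -1.0]]
ft_force: [-4.7, 0.9, -1.9]
opening: -0.2
grip_force: 2.5
```

```bash
python3 m.py
```

```text
t 14.85 lever 181.0 143.2 heading 170.0 r 41.9 behind -17.9 Ft 5.6 Fr -1.0 Fz 2.5 moment [0.17 0.85 0.01] contact h 154.0 q6 1.66 [600.3 193.2 246.6]
```

Emit:
carry_out([
  [[-0.7,0,0,0,0,0,0],[-1.5,0,0,0,0,0,0],[-2.0,0,0,0,0,0,0],[-2.0,0,-3,0,0,0,0],[-2.0,0,-6,0,0,0,0],[-3,3,-6,0,0,0,0],[-3.5,6,-6,0,0,0,0],[-4,9,-6,0,0,0,0],[-4.3,12,-6,0,0,0,0],[-4.3,12.55,-6,0,0,0,0],[-4.3,12.55,-6,0,0,0,0],[-4.3,12.55,-4,0,0,0,0],[-4.3,12.55,-2.5,0,0,0,0],[-4.3,12.55,-2.5,0,0,0,0],[-4.3,12.55,-2.5,0,0,0,0]],
])

```text
time_s: 16.35
position: [585.5, 61.6, 271.4]
tool_rot: [[0.976, 0.217, -0.001], [0.217, -0.976, -0.0], [-0.001, -0.0, -1.0]]
ft_force: [0.2, -0.7, 0.2]
opening: 0.3
grip_force: 0.0
```

```bash
python3 m.py; python3 - <<'E'
from workcell import *
from h import *
import cv2
p=np.load("p.npy")
ims=[]
for n in("scene","side","wrist"):
    c=capture(n);u=proj(c,st2w(p,[-80,-10,70]));x,y=int(u[0]),int(u[1])
    b=c["color"][max(0,y-60):y+60,max(0,x-60):x+60];print(n,x,y,b.shape);ims.append(cv2.resize(b,(260,260),interpolation=cv2.INTER_CUBIC))
cv2.imwrite("pics/v5.png",np.hstack(ims))
E
```

```text
t 16.4 lever 179.5 180.7 heading 170.0 r -88.4 behind -38.4 Ft -1.1 Fr -0.4 Fz -0.8 moment [-0.02  0.1  -0.04] contact h 84.0 q6 1.45 [585.8  61.5 271.9]
scene 244 190 (120, 120, 3)
side 265 191 (120, 120, 3)
wrist 178 182 (120, 120, 3)
```

View pics/v5.png

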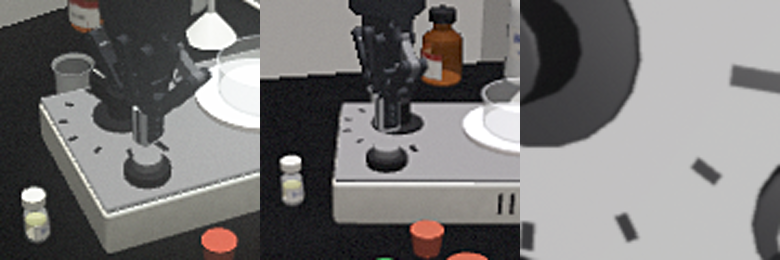

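The lever rests on mark 6 (measured 179.5°) with the finger clear of it, and the closed fingertips stand over the cap. Now I'll lower slowly.

Emit:
carry_out([
  [[0,0,0.7,0,0,0,0],[0,0,1.4,0,0,0,0],[0,0,1.6,0,0,0,0],[0,0,1.7,0,0,0,0],[0,0,1.7,0,0,0,0]],
])

```text
time_s: 17.05
position: [585.4, 60.8, 254.4]
tool_rot: [[0.976, 0.216, -0.001], [0.216, -0.976, -0.0], [-0.001, -0.0, -1.0]]
ft_force: [-1.2, -0.8, 2.6]
opening: -0.2
grip_force: 1.0
```

Emit:
carry_out([
  [[0,0,0.2,0,0,0,0],[0,0,0.3,0,0,0,0],[0,0,0.3,0,0,0,0]],
])

```text
time_s: 17.35
position: [585.6, 60.9, 251.7]
tool_rot: [[0.976, 0.216, 0.0], [0.216, -0.976, -0.0], [-0.0, 0.0, -1.0]]
ft_force: [-2.0, -0.6, 4.1]
opening: -0.0
grip_force: 1.7
```

Emit:
carry_out([
  [[0,0,0.2,0,0,0,0],[0,0,0.2,0,0,0,0]],
])

```text
time_s: 17.55
position: [585.7, 60.9, 249.7]
tool_rot: [[0.976, 0.216, 0.0], [0.216, -0.976, -0.0], [0.0, 0.0, -1.0]]
ft_force: [-1.4, -0.9, 5.5]
opening: 0.2
grip_force: 2.3
```

Emit:
carry_out([
  [[0,0,0.1,0,0,0,0],[0,0,0.2,0,0,0,0],[0,0,0.2,0,0,0,0]],
])

```text
time_s: 17.85
position: [585.8, 60.9, 249.2]
tool_rot: [[0.976, 0.216, 0.0], [0.216, -0.976, 0.0], [0.0, 0.0, -1.0]]
ft_force: [-7.7, -0.7, 19.7]
opening: 0.3
grip_force: 10.0
```

Emit:
carry_out([
  [[0,0,0.1,0,0,0,0],[0,0,0.2,0,0,0,0],[0,0,0.2,0,0,0,0]],
])

```text
time_s: 18.15
position: [585.8, 60.9, 248.9]
tool_rot: [[0.976, 0.216, 0.001], [0.216, -0.976, 0.0], [0.001, 0.0, -1.0]]
ft_force: [-12.9, -1.9, 37.3]
opening: 0.0
grip_force: 19.0
```

Emit:
carry_out([
  [[0,0,-0.5,0,0,0,0],[0,0,-1.5,0,0,0,0],[0,0,-4,0,0,0,0],[0,0,-8,0,0,0,0],[0,0,-12,0,0,0,0],[0,0,-15,0,0,0,0],[0,4,-15,0,0,0,0],[0,8,-15,0,0,0,0],[0,8,-15,0,0,0,0],[0,8,-15,0,0,0,0]],
])

```text
time_s: 19.15
position: [603.0, -17.9, 395.5]
tool_rot: [[0.977, 0.215, -0.0], [0.215, -0.977, 0.0], [-0.0, -0.0, -1.0]]
ft_force: [-0.3, -0.4, -0.7]
opening: -0.0
grip_force: 0.0
```

```bash
python3 m.py; python3 - <<'E'
from workcell import *
import cv2,numpy as np
a=capture("scene")["color"];b=capture("wrist")["color"]
cv2.imwrite("pics/v6.png",np.hstack([cv2.resize(a[110:290,160:370],(400,343)),cv2.resize(b,(400,343))]))
E
```

```text
t 19.2 lever 179.5 142.1 heading 170.1 r -167.8 behind -25.6 Ft 0.6 Fr -0.3 Fz 0.4 moment [0.01 0.04 0.02] contact h 64.0 q6 1.32 [602.8 -17.1 395.4]
```

View pics/v6.png

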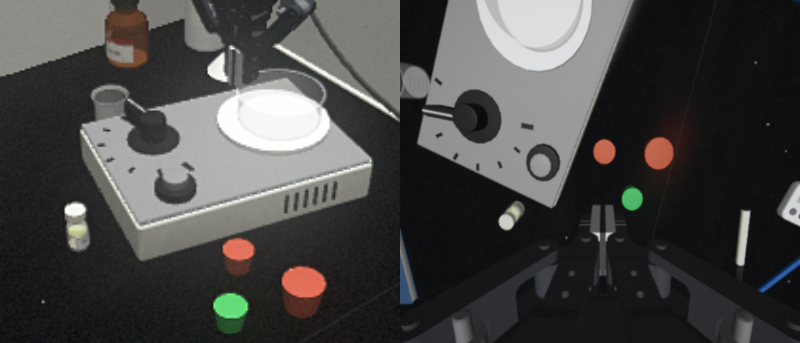

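The picture shows the lever pointing left onto mark 6, at (130,105) in the scene half. The button has sprung back up at (175,180), and the dish, beaker, vial and stoppers haven't moved. I'll hand it in.

```bash
python3 -c "
from workcell import *
print(close_job())"
```

```text
the job is handed in; nothing more can be done
None
```

The job is handed in, with no verdict reported back: the selector reads 179.5° (mark 6), the start button was pressed until it bottomed out and sprang back, the hand is clear and nothing else moved; the wrist force peaked at about 39 N on the button, and the second click took about 36 N, not the stated 3 N.

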